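# Put the mixed-up covers back on their own housings

### The job

The three finned covers have been laid on the wrong housings. Change them round, putting one aside on the empty blue mat on the way, so that each cover ends up lying flat on the housing of its own length with their edges lined up all round. Keep the covers right way up, and leave the tape, the screw dish and the screwdriver where they are.

Things in the scene. Friction and masses are not known exactly. Their poses are not given: they have to be found in the camera images.
- cover_short: Loose aluminium cover, the short one: flat plate 100 x 84 x 6 mm. Centred on top a cooling block of five upright fins along the length: 40 mm long, 36 mm wide over the outer fins, 24 mm high (fin tops 30 mm above the underside); grip it there, across the width. About 180 g. Origin: centre of the flat underside; x along the length, y across the fins, z up.
- cover_medium: Loose aluminium cover, the medium one: flat plate 130 x 84 x 6 mm. Centred on top a cooling block of five upright fins along the length: 70 mm long, 36 mm wide over the outer fins, 24 mm high (fin tops 30 mm above the underside); grip it there, across the width. About 250 g. Origin: centre of the flat underside; x along the length, y across the fins, z up.
- cover_long: Loose aluminium cover, the long one: flat plate 160 x 84 x 6 mm. Centred on top a cooling block of five upright fins along the length: 100 mm long, 36 mm wide over the outer fins, 24 mm high (fin tops 30 mm above the underside); grip it there, across the width. About 320 g. Origin: centre of the flat underside; x along the length, y across the fins, z up.
- housing_short: The short cast-aluminium housing, fixed to the bench: open box 100 x 84 mm, flat rim 45 mm high, walls 10 mm. Along each long side at bench level a flange 100 mm long, 18 wide, 8 high stands out, so its length shows even when covered. Cable gland 20 mm out of the -x end. Starts with a wrong cover on its rim. Origin: centre of underside; x along the length, z up.
- housing_medium: The medium cast-aluminium housing, fixed to the bench: open box 130 x 84 mm, flat rim 45 mm high, walls 10 mm. Along each long side at bench level a flange 130 mm long, 18 wide, 8 high stands out, so its length shows even when covered. Cable gland 20 mm out of the -x end. Starts with a wrong cover on its rim. Origin: centre of underside; x along the length, z up.
- housing_long: The long cast-aluminium housing, fixed to the bench: open box 160 x 84 mm, flat rim 45 mm high, walls 10 mm. Along each long side at bench level a flange 160 mm long, 18 wide, 8 high stands out, so its length shows even when covered. Cable gland 20 mm out of the -x end. Starts with a wrong cover on its rim. Origin: centre of underside; x along the length, z up.
- mat: Blue rubber mat 200 x 130 x 3 mm fixed flat on the bench, empty at the start: the free spot. Origin: centre of its underside, on the bench; x along the length.
- tape: Bystander: roll of white masking tape lying flat, 92 mm across, 25 mm high. Origin: centre of the underside.
- screw_dish: Bystander: round steel dish of cover screws, 84 mm across the rim, 20 mm high. Origin: centre of the underside.
- screwdriver: Bystander: screwdriver lying on the bench, 190 mm long, handle 26 mm thick. Origin: underside, at the middle of its length; x along the shaft towards the tip.
Not all that is in view belongs to the job. Leave any orange, purple or yellow look-alike of the cover_short alone.

How it is judged:
By the outcome, as a careful person would: the job done as asked, in the order asked, and still so for the second after the job is handed in, with the robot touching nothing.
It also fails if it takes over 120 s, if anything falls off the work surface, if the arm or the gripper's body presses on something with over 40 N, if the wrist force passes 120 N, or if a joint passes its speed limit or range.

### The arm

A 6-joint arm with a two-finger parallel gripper is mounted at the origin on the work surface. World frame = base frame: x ahead of the robot, y to its left, z up, the work surface at z = 0. Lengths are in m, angles in degrees, forces in N, time in s.
With the tool pointing down it reaches from about 0.4 to 0.825 m from the base axis. Payload 7 kg.
Tool frame: the origin (TCP) lies midway between the tips of the shut fingers; the grasp point (between the pads) lies 19 mm behind it; z points along the fingers, y is the line along which they close (so a half turn about z gives the same grasp; the last joint's range is limited). The gripper opens to 88 mm and grips with 3 to 60 N. Pads are 19 mm wide; open, the fingers measure 130 mm over their backs; the gripper's body (78 mm by 193 mm) begins 47 mm behind the grasp point.
Start: joints at [-48.524, 20.546, 0.682, 0, -70.136, -16.507], TCP at [0.285, -0.612, 0.227] pointing down, gripper open.
Joint ranges: [-176.03, 176.03], [-82.01, 121.73], [-58.28, 71.71], [-173.87, 95.51], [-174.79, -0.11], [-173.66, 173.66]. Speed limits (degrees/s): [136.94, 136.94, 172.46, 180, 180, 180].

### API

Orientations are given as [roll, pitch, yaw] about the fixed x, y, z axes, in that order (R = Rz(yaw) Ry(pitch) Rx(roll)).
In Python, from plant import r gives the robot as it stands.
- The arm moves only by the tool carry_out, never from a script. Its argument "deltas" is a list of rows, each a list of 3 entries, a list of its own where there are three numbers: the opening, from 0 (shut) to 1 (fully open), then the shift along the tool's x, y, z in mm, then the turn, a rotation vector about the tool's x, y, z in rad. In form: [[gripper, [tx, ty, tz], [rx, ry, rz]], ...]. A call has 1 to 12 rows; each row is the pose to reach, as a shift and turn from the pose commanded when the call began, along the tool's axes at that moment; what a row does not reach only later rows make up. A row lasts 1/10 s, in which the tool goes at most 50 mm and 8.59 degrees, less where a joint would pass 70% of its speed; a pose out of reach is approached as far as the arm can. A call with a gripper value outside its range is refused whole. The fingers move at their own pace and stop on an object; "squeeze" is the grip in N (left out, the last holds). Time passes only in rows, so rows that repeat a pose let the fingers close. It gives the time, the measured TCP pose, the force, the opening and the grip force at its end, in the units of the state.
- r.get_state(): the state, without advancing time (a new reading comes with each control period).
- r.capture(name): name is "scene" or "top"; returns (picture, depth): 400x640x3 uint8, red, green, blue; 400x640 float32, m along the optical axis (not along the pixel's ray), 0 where there is no reading.
- r.get_calibration(name): a dict with "fov_y" (degrees; the focal length in pixels is half the picture's height over the tangent of half this angle, whatever the lens; pixels are square), "cx", "cy" (the principal point, pixels), "view" (4x4, takes a point from world to camera coordinates). Camera axes: x right, y down, z forward; pixel columns grow to the right and rows downward; lengths in m; the calibration is good to about 2 mm. A picture is of the moment at which its call begins. get_calibration takes no time and is no camera call.
- r.close_job(): hands the job in; it is judged then, once.
The state is a dict: "time_s": time; "joints": joint angles; "qd": joint speeds; "joint_torque": joint torques, N m; "tcp_pos": TCP position; "eef_rot": TCP orientation; "contact_force": force on the tool from outside, world axes, zero at the start; "moment": the same for the moment, N m; "gripper_width": finger opening in m; "gripper_force": force on a finger pad.
Only numpy, scipy, OpenCV 4.12 (cv2) and the standard library are available. Lean on these libraries where they do the work, as an engineer would, in place of code of your own. Each camera call takes 0.05 s, during which the arm holds its last target. There are 200 camera calls.

## Working session

There is one attempt and no reset: what is moved stays moved. The work goes in short steps, Python scripts to look and compute and a tool call to move; the robot and the scene stay as the last step left them, time stands still between calls to the robot, and variables do not carry over. Pictures are saved under pics/ and viewed, at most 14 in all, crops included, and the job is handed in when it is done.

Besides the shell and the picture viewer there is one more tool, called after "Emit:" as a command line: name --argument value ..., lists and objects as JSON in quotes. carry_out: Moves the arm, as the interface text tells. Its arguments: {"type":"object","properties":{"deltas":{"type":"array"},"squeeze":{"type":"number"}},"required":["deltas"]}

```bash
mkdir -p pics; ls
cat > h.py <<'E'
import numpy as np, cv2
from plant import r
def cap(n,name):
    c=r.get_calibration(n); im,d=r.capture(n)
    cv2.imwrite(f'pics/{name}.png',im[:,:,::-1]); np.savez(f'/tmp/{name}.npz',im=im,d=d)
    return im,d,c
def world(d,c):
    h,w=d.shape; f=h/2/np.tan(np.radians(c['fov_y'])/2)
    u,v=np.meshgrid(np.arange(w),np.arange(h))
    P=np.stack([(u-c['cx'])/f*d,(v-c['cy'])/f*d,d,np.ones_like(d)],-1)
    return (P@np.linalg.inv(np.array(c['view'])).T)[...,:3]
E
python3 - <<'E'
from h import *
for n in('top','scene'):
    im,d,c=cap(n,n+'0'); print(c)
print(r.get_state())
E
```

```text
pics
{'fov_y': 44.25876484626081, 'cx': 321.38521397993395, 'cy': 199.05218130440642, 'view': array([[ 0.02559616, -0.9993977 ,  0.02343251, -0.02503124],
       [-0.99535789, -0.0276541 , -0.09218415,  0.49815869],
       [ 0.09277663, -0.02096417, -0.99546622,  1.3797981 ],
       [ 0.        ,  0.        ,  0.        ,  1.        ]])}
{'fov_y': 51.45347250287385, 'cx': 319.560288088303, 'cy': 199.86243120995653, 'view': array([[-0.18535889,  0.98252679,  0.01682792,  0.10151977],
       [ 0.76135312,  0.15441795, -0.62967971, -0.32024473],
       [-0.62127572, -0.10390474, -0.77667258,  1.25083075],
       [ 0.        ,  0.        ,  0.        ,  1.        ]])}
{'time_s': 0.1, 'joints': array([-4.85244202e+01,  2.05860773e+01,  6.39121159e-01, -1.71704409e-02,
       -7.01351530e+01, -1.65067119e+01]), 'qd': array([ 0.02457541, -0.04177929,  0.15394031,  0.09300244,  0.03383954,
       -0.00817507]), 'joint_torque': array([ 9.49620653e-05, -5.84162056e+01,  2.93753940e+01,  7.01555192e+00,
        1.01963634e-02, -2.87297269e-05]), 'tcp_pos': array([ 0.28472419, -0.6115343 ,  0.22573305]), 'eef_rot': array([ 1.79916688e+02, -7.85455813e-03, -1.55036973e+02]), 'contact_force': array([-0.05095864, -0.07532595, -0.03713577]), 'moment': array([-0.04972132,  0.00765349, -0.02165515]), 'gripper_force': 0.0, 'gripper_width': 0.08754867992356148}
```

View pics/top0.png

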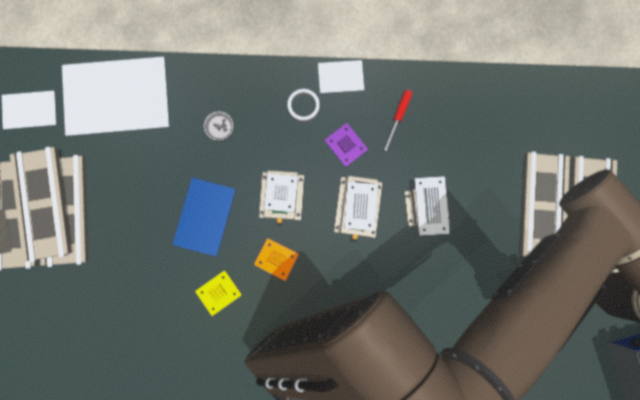

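View pics/scene0.png

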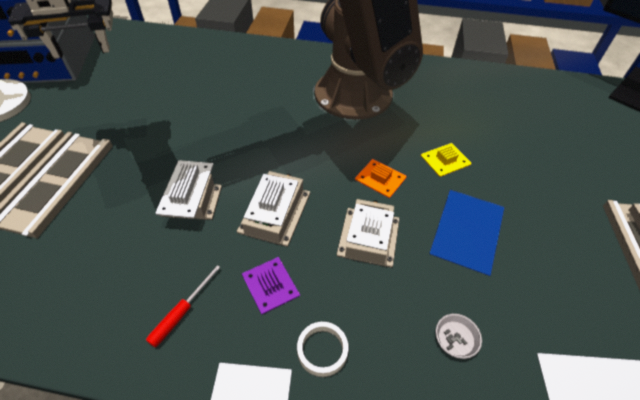

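Top picture: short cover at (281,193), medium at (358,206), long at (431,206), mat at (204,217). The coloured look-alikes are purple (346,144), orange (277,258) and yellow (218,293). The bare-aluminium covers on the housings are the ones to move. Next a close crop and depth measurement.

```bash
cat >> h.py <<'E'
def rects(P,im,zlo,zhi,minn=60,box=(0.3,0.75,-0.35,0.45)):
    m=((P[...,2]>zlo)&(P[...,2]<zhi)&(P[...,0]>box[0])&(P[...,0]<box[1])&(P[...,1]>box[2])&(P[...,1]<box[3])).astype(np.uint8)
    n,l,s,_=cv2.connectedComponentsWithStats(m,connectivity=8)
    for i in range(1,n):
        if s[i,4]<minn: continue
        q=P[l==i]; (c,sz,a)=cv2.minAreaRect((q[:,:2]*1000).astype(np.float32))
        if sz[0]<sz[1]: sz=sz[::-1]; a+=90
        a=(a+90)%180-90
        print('z%.3f n%d px(%d,%d) cen %s size %s ang %.1f mean %s z %.4f col %s'%(zlo,s[i,4],s[i,0]+s[i,2]/2,s[i,1]+s[i,3]/2,np.round(c,1),np.round(sz,1),a,np.round(q[:,:2].mean(0)*1000,1),np.median(q[:,2]),np.median(im[l==i],0)))
E
python3 - <<'E'
from h import *
for n in('top','scene'):
    z=np.load(f'/tmp/{n}0.npz'); im,d=z['im'],z['d']; c=r.get_calibration(n); P=world(d,c)
    print(n); rects(P,im,.043,.1); rects(P,im,.063,.1,30); rects(P,im,.004,.015,20)
t=np.load('/tmp/top0.npz')['im'][160:250,170:470,::-1]; s=np.load('/tmp/scene0.npz')['im'][150:275,150:410,::-1]
a=cv2.resize(t,(780,234),interpolation=3); b=cv2.resize(s,(720,346),interpolation=3)
b=np.pad(b,((0,0),(0,60),(0,0))); cv2.imwrite('pics/crop1.png',np.vstack([a,b]))
E
```

```text
top
z0.043 n1292 px(281,195) cen [505.3 103.5] size [131.   85.6] ang -2.9 mean [507.4 102.6] z 0.0514 col [218. 220. 225.]
z0.043 n1659 px(359,207) cen [ 479.  -121.2] size [159.8  91. ] ang -6.0 mean [ 477.7 -119.1] z 0.0518 col [218. 220. 223.]
z0.043 n1489 px(428,206) cen [ 485.4 -310.1] size [164.5  80.5] ang 0.5 mean [ 486.4 -311.3] z 0.0540 col [182. 185. 186.]
z0.063 n54 px(279,192) cen [509.9 106.9] size [38.9 12.1] ang -4.9 mean [509.  107.1] z 0.0745 col [198.  203.  209.5]
z0.063 n463 px(433,205) cen [ 485.4 -321.3] size [99.6 38.4] ang 5.1 mean [ 485.2 -320.7] z 0.0742 col [168. 172. 176.]
z0.063 n246 px(362,206) cen [ 478.7 -121.4] size [70.6 36.1] ang -3.9 mean [ 478.6 -121.4] z 0.0750 col [194. 199. 205.]
z0.004 n362 px(220,126) cen [704.2 291.5] size [74.3 73.4] ang 74.9 mean [705.4 292. ] z 0.0075 col [164.5 161.5 165. ]
z0.004 n695 px(346,145) cen [659.3 -78.6] size [111.4  99.3] ang 44.0 mean [658.9 -79.1] z 0.0072 col [159.  89. 200.]
z0.004 n209 px(262,195) cen [507.8 160. ] size [133.6  22. ] ang -2.3 mean [507.1 157. ] z 0.0092 col [199. 194. 179.]
z0.004 n271
[... 2878 characters left out ...]
004 n24 px(492,237) cen [457.7 374.6] size [32.9 11.9] ang -10.2 mean [460.5 372.3] z 0.0045 col [ 21.  71. 159.]
z0.004 n22 px(437,245) cen [501.7 250.8] size [20.2 19.9] ang 26.9 mean [501.3 251.1] z 0.0046 col [ 23.  73. 159.]
z0.004 n1492 px(271,285) cen [664.8 -80.7] size [102.  85.] ang 39.7 mean [669.  -79.1] z 0.0065 col [156.  56. 195.]
z0.004 n20 px(461,259) cen [527.1 303.2] size [27.7  8.3] ang 81.5 mean [528.1 303.5] z 0.0044 col [ 21.  73. 159.]
z0.004 n862 px(458,336) cen [702.3 292.2] size [73.5 69.9] ang 54.5 mean [701.3 292.7] z 0.0067 col [153. 145. 144.]
z0.004 n70 px(325,333) cen [743.3  47.2] size [54.9 12.5] ang -89.8 mean [741.7  45.7] z 0.0087 col [130.5 123.  111. ]
```

View pics/crop1.png

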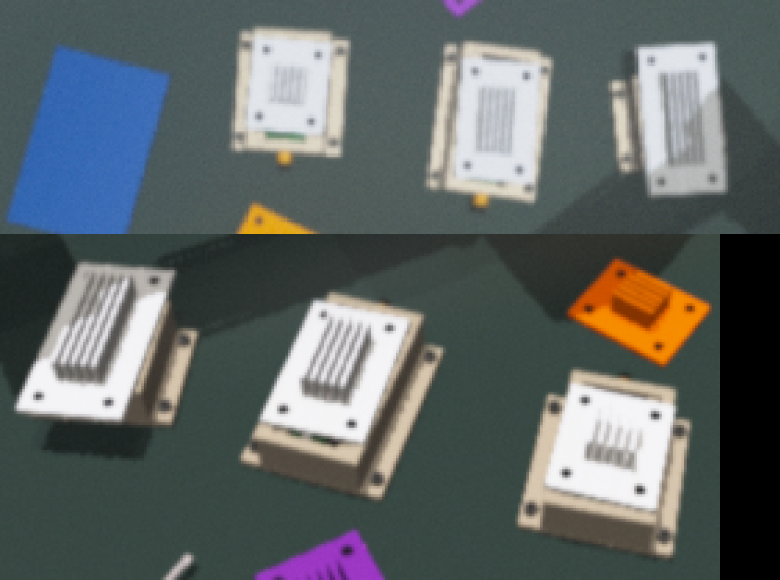

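All three choices are confirmed: the short cover on the medium housing, the medium cover on the long housing, and the long cover on the short housing. Plan: short to mat, medium to A, long to B, short to C. First step is the reach to above the short cover.

```bash
cat >> h.py <<'E'
import json
from scipy.spatial.transform import Rotation as R
def cmd(): return json.load(open('/tmp/cmd.json'))
def sent(tx,ty,tz,rz):  # mm, rad : track the commanded pose x,y,z mm, yaw rad
    x,y,z,w=cmd(); c,s=np.cos(w),np.sin(w)
    json.dump([x+c*tx+s*ty,y+s*tx-c*ty,z-tz,w-rz],open('/tmp/cmd.json','w'))
def go(x,y,z,yaw):
    X,Y,Z,w=cmd(); c,s=np.cos(w),np.sin(w); dx,dy=x-X,y-Y
    t=[round(2*v)/2 for v in (c*dx+s*dy,s*dx-c*dy,Z-z)]; rz=round(-(np.radians(yaw)-w),3)
    sent(*t,rz); print('delta',t,rz,'rows>=',max(np.linalg.norm(t)/50,abs(rz)/.15))
def st():
    s=r.get_state(); print('t',s['time_s'],'tcp',np.round(s['tcp_pos']*1000,1),'rot',np.round(s['eef_rot'],2),'cmd',np.round(cmd()[:3],1),np.degrees(cmd()[3]),'F',np.round(s['contact_force'],1),'w',s['gripper_width'],s['gripper_force'])
E
python3 - <<'E'
from h import *
json.dump([285,-612,227,np.radians(-155.03)],open('/tmp/cmd.json','w'))
go(400,-250,200,-170); go(512,102.5,130,-184.3);
E
```

```text
delta [-257.0, 279.5, 27.0] 0.261 rows>= 7.613100551023873
delta [-171.5, 328.0, 70.0] 0.25 rows>= 7.53382373035101
```

Emit:
carry_out --deltas '[[1, [-257, 279.5, 27], [0, 0, 0.261]], [1, [-257, 279.5, 27], [0, 0, 0.261]], [1, [-257, 279.5, 27], [0, 0, 0.261]], [1, [-257, 279.5, 27], [0, 0, 0.261]], [1, [-257, 279.5, 27], [0, 0, 0.261]], [1, [-257, 279.5, 27], [0, 0, 0.261]], [1, [-257, 279.5, 27], [0, 0, 0.261]], [1, [-257, 279.5, 27], [0, 0, 0.261]], [1, [-257, 279.5, 27], [0, 0, 0.261]], [1, [-257, 279.5, 27], [0, 0, 0.261]]]'

```text
time_s: 1.1
tcp_pos: [0.4001, -0.2494, 0.1996]
eef_rot: [-180.0, 0.0, -169.9]
contact_force: [0.3, -0.2, 0.1]
gripper_width: 0.0876
gripper_force: 0.0
```

Emit:
carry_out --deltas '[[1, [-171.5, 328, 70], [0, 0, 0.25]], [1, [-171.5, 328, 70], [0, 0, 0.25]], [1, [-171.5, 328, 70], [0, 0, 0.25]], [1, [-171.5, 328, 70], [0, 0, 0.25]], [1, [-171.5, 328, 70], [0, 0, 0.25]], [1, [-171.5, 328, 70], [0, 0, 0.25]], [1, [-171.5, 328, 70], [0, 0, 0.25]], [1, [-171.5, 328, 70], [0, 0, 0.25]], [1, [-171.5, 328, 70], [0, 0, 0.25]], [1, [-171.5, 328, 70], [0, 0, 0.25]], [1, [-171.5, 328, 70], [0, 0, 0.25]], [1, [-171.5, 328, 70], [0, 0, 0.25]]]'

```text
time_s: 2.3
tcp_pos: [0.5117, 0.1014, 0.1298]
eef_rot: [180.0, 0.0, 175.6]
contact_force: [-0.4, 0.2, -0.7]
gripper_width: 0.0878
gripper_force: 0.0
```

Run:
```python
from h import *
st()
go(512,102.5,55,-184.3)
```

```text
t 2.3 tcp [511.7 101.4 129.8] rot [1.7999e+02 1.0000e-02 1.7559e+02] cmd [511.8 102.7 130. ] -184.30814333118508 F [-0.4  0.2 -0.7] w 0.08779638897075279 0.0
delta [0.0, 0.0, 75.0] -0.0 rows>= 1.5
```

Emit:
carry_out --deltas '[[1, [0, 0, 30], [0, 0, 0]], [1, [0, 0, 50], [0, 0, 0]], [1, [0, 0, 65], [0, 0, 0]], [1, [0, 0, 75], [0, 0, 0]], [1, [0, 0, 75], [0, 0, 0]], [1, [0, 0, 75], [0, 0, 0]]]'

```text
time_s: 2.9
tcp_pos: [0.5121, 0.1025, 0.0551]
eef_rot: [180.0, 0.0, 175.7]
contact_force: [0.6, 0.0, 0.8]
gripper_width: 0.0876
gripper_force: 0.0
```

Emit:
carry_out --deltas '[[0.2, [0, 0, 0], [0, 0, 0]], [0.2, [0, 0, 0], [0, 0, 0]], [0.2, [0, 0, 0], [0, 0, 0]], [0.2, [0, 0, 0], [0, 0, 0]], [0.2, [0, 0, 0], [0, 0, 0]], [0.2, [0, 0, 0], [0, 0, 0]], [0.2, [0, 0, 0], [0, 0, 0]], [0.2, [0, 0, 0], [0, 0, 0]], [0.2, [0, 0, 0], [0, 0, 0]], [0.2, [0, 0, 0], [0, 0, 0]]]' --squeeze 35

```text
time_s: 3.9
tcp_pos: [0.5118, 0.1029, 0.0546]
eef_rot: [180.0, 0.0, 175.7]
contact_force: [0.8, 0.3, 0.4]
gripper_width: 0.0357
gripper_force: 35.0
```

Emit:
carry_out --deltas '[[0.2, [0, 0, -5], [0, 0, 0]], [0.2, [0, 0, -10], [0, 0, 0]], [0.2, [0, 0, -30], [0, 0, 0]], [0.2, [0, 0, -60], [0, 0, 0]], [0.2, [0, 0, -75], [0, 0, 0]], [0.2, [0, 0, -75], [0, 0, 0]], [0.2, [0, 0, -75], [0, 0, 0]], [0.2, [0, 0, -75], [0, 0, 0]]]'

```text
time_s: 4.7
tcp_pos: [0.511, 0.1024, 0.1286]
eef_rot: [-180.0, -0.1, 175.7]
contact_force: [-0.4, -0.8, -2.1]
gripper_width: 0.0355
gripper_force: 35.0
```

Run:
```python
from h import *
sent(0,0,-75,0); st()
cap('top','top1'); im,d,c=cap('scene','scene1')
t=np.load('/tmp/top1.npz')['im'][150:300,170:470,::-1]; s=im[130:275,250:500,::-1]
a=cv2.resize(t,(520,260),interpolation=3); b=cv2.resize(s,(520,300),interpolation=3)
cv2.imwrite('pics/crop2.png',np.vstack([a,b]))
go(440,322,130,-190)
```

```text
t 4.7 tcp [511.  102.4 128.6] rot [-1.7996e+02 -9.0000e-02  1.7567e+02] cmd [511.8 102.7 130. ] -184.30814333118508 F [-0.4 -0.8 -2.1] w 0.035535969533694686 34.999566078186035
delta [88.0, 213.5, 0.0] 0.099 rows>= 4.618495426001849
```

View pics/crop2.png

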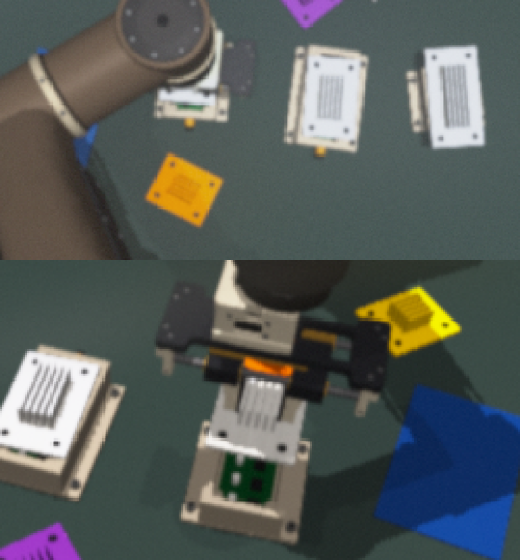

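The short cover is held level above the medium housing, in the lower crop near (255,420). Next it goes to the mat.

Emit:
carry_out --deltas '[[0.2, [15, 35, 0], [0, 0, 0.02]], [0.2, [30, 71, 0], [0, 0, 0.05]], [0.2, [44, 107, 0], [0, 0, 0.07]], [0.2, [59, 142, 0], [0, 0, 0.099]], [0.2, [73, 178, 0], [0, 0, 0.099]], [0.2, [88, 213.5, 0], [0, 0, 0.099]], [0.2, [88, 213.5, 0], [0, 0, 0.099]], [0.2, [88, 213.5, 0], [0, 0, 0.099]], [0.2, [88, 213.5, 0], [0, 0, 0.099]]]'

```text
time_s: 5.7
tcp_pos: [0.4398, 0.3215, 0.1289]
eef_rot: [-179.9, -0.0, 170.0]
contact_force: [0.1, -0.1, -2.0]
gripper_width: 0.0361
gripper_force: 35.0
```

Emit:
carry_out --deltas '[[0.2, [0, 0, 30], [0, 0, 0]], [0.2, [0, 0, 60], [0, 0, 0]], [0.2, [0, 0, 85], [0, 0, 0]], [0.2, [0, 0, 100], [0, 0, 0]], [0.2, [0, 0, 110], [0, 0, 0]], [0.2, [0, 0, 113], [0, 0, 0]], [0.2, [0, 0, 115], [0, 0, 0]], [0.2, [0, 0, 116], [0, 0, 0]], [0.2, [0, 0, 116], [0, 0, 0]]]'

```text
time_s: 6.6
tcp_pos: [0.4404, 0.3226, 0.0142]
eef_rot: [179.9, 0.0, 170.0]
contact_force: [0.4, -0.8, -1.4]
gripper_width: 0.0357
gripper_force: 35.0
```

Emit:
carry_out --deltas '[[0.2, [0, 0, 1], [0, 0, 0]], [0.2, [0, 0, 1.5], [0, 0, 0]], [0.2, [0, 0, 1.5], [0, 0, 0]], [0.6, [0, 0, 1.5], [0, 0, 0]], [1, [0, 0, 1.5], [0, 0, 0]], [1, [0, 0, 1.5], [0, 0, 0]], [1, [0, 0, 1.5], [0, 0, 0]], [1, [0, 0, 1.5], [0, 0, 0]], [1, [0, 0, -10], [0, 0, 0]], [1, [0, 0, -40], [0, 0, 0]], [1, [0, 0, -80], [0, 0, 0]], [1, [0, 0, -116], [0, 0, 0]]]'

```text
time_s: 7.8
tcp_pos: [0.4401, 0.3222, 0.132]
eef_rot: [180.0, 0.0, 170.0]
contact_force: [0.7, 1.0, -0.5]
gripper_width: 0.0875
gripper_force: 0.0
```

Run:
```python
from h import *
st()
go(480.5,-122,130,-183.8)
```

```text
t 7.8 tcp [440.1 322.2 132. ] rot [1.7999e+02 2.0000e-02 1.7003e+02] cmd [440.1 322.2 130. ] -189.98042550298024 F [ 0.7  1.  -0.5] w 0.08747139916553104 0.0
delta [-117.0, -430.5, 0.0] -0.108 rows>= 8.922314722088657
```

Emit:
carry_out --deltas '[[1, [-117, -430.5, 0], [0, 0, -0.108]], [1, [-117, -430.5, 0], [0, 0, -0.108]], [1, [-117, -430.5, 0], [0, 0, -0.108]], [1, [-117, -430.5, 0], [0, 0, -0.108]], [1, [-117, -430.5, 0], [0, 0, -0.108]], [1, [-117, -430.5, 0], [0, 0, -0.108]], [1, [-117, -430.5, 0], [0, 0, -0.108]], [1, [-117, -430.5, 0], [0, 0, -0.108]], [1, [-117, -430.5, 0], [0, 0, -0.108]], [1, [-117, -430.5, 0], [0, 0, -0.108]], [1, [-117, -430.5, 0], [0, 0, -0.108]], [1, [-117, -430.5, 0], [0, 0, -0.108]]]'

```text
time_s: 9.0
tcp_pos: [0.4806, -0.1216, 0.13]
eef_rot: [180.0, 0.0, 176.2]
contact_force: [-0.3, 0.8, 0.8]
gripper_width: 0.0873
gripper_force: 0.0
```

Run:
```python
from h import *
st()
for n in('top','scene'):
    im,d,c=cap(n,n+'2'); P=world(d,c); print(n)
    rects(P,im,.04,.06,100,(.35,.65,0,.2)); rects(P,im,.004,.04,60,(.3,.6,.2,.45));rects(P,im,.022,.04,20,(.3,.6,.2,.45))
a=cv2.imread('pics/top2.png')[150:300,130:430]; b=cv2.imread('pics/scene2.png')[130:290,220:520]
cv2.imwrite('pics/crop3.png',np.vstack([cv2.resize(a,(560,280),interpolation=3),cv2.resize(b,(560,299),interpolation=3)]))
```

```text
t 9.0 tcp [ 480.6 -121.6  130. ] rot [1.7999e+02 2.0000e-02 1.7621e+02] cmd [ 480.7 -122.1  130. ] -183.79248131556733 F [-0.3  0.8  0.8] w 0.08732824772141749 0.0
top
z0.004 n2097 px(204,217) cen [442.9 319.5] size [219.4 144.6] ang -11.4 mean [438.6 321.4] z 0.0077 col [127. 148. 184.]
z0.022 n167 px(203,217) cen [438.1 320.6] size [39.6 38.5] ang -10.2 mean [438.3 321.7] z 0.0325 col [182. 187. 195.]
scene
z0.040 n846 px(370,227) cen [507.9 102.8] size [133.4  84.1] ang -2.3 mean [512.5 103.2] z 0.0449 col [135.  123.  106.5]
z0.004 n1473 px(466,229) cen [442.5 320.3] size [125.3 104.2] ang -7.6 mean [448.1 319.2] z 0.0094 col [240. 239. 241.]
z0.022 n227 px(471,221) cen [441.6 321.1] size [44.5 37. ] ang -10.3 mean [443.8 320.6] z 0.0320 col [224. 222. 224.]
```

View pics/crop3.png

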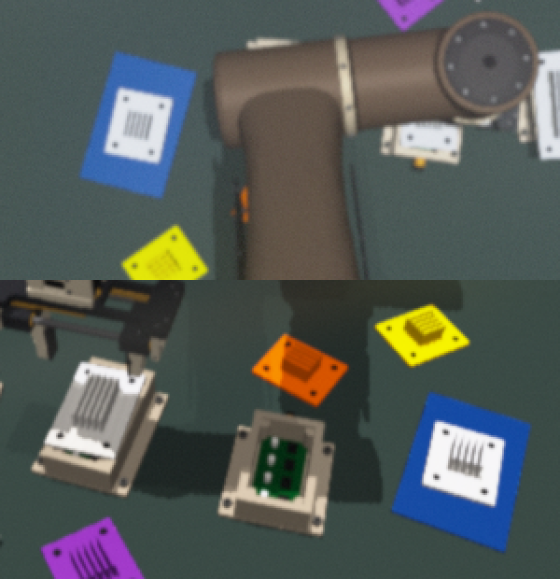

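Scene crop: short cover sits flat on the mat at (462,462). The medium housing is open at (277,472). The next step refines poses with an edge fit in both cameras.

```bash
cat >> h.py <<'E'
from scipy.optimize import minimize
def proj(p,c):
    f=200/np.tan(np.radians(c['fov_y'])/2); V=np.array(c['view']); q=p@V[:3,:3].T+V[:3,3]
    return np.stack([f*q[:,0]/q[:,2]+c['cx'],f*q[:,1]/q[:,2]+c['cy']],-1)
def rect(L,W,z): 
    a,b=L/2,W/2; k=[(a,b),(-a,b),(-a,-b),(a,-b)]
    return [(k[i]+(z,),k[(i+1)%4]+(z,)) for i in range(4)]
def housing(L,rim=True):
    a=L/2; e=rect(L,84,.045*1000) if rim else []
    for s in(1,-1): e+=[((a,60*s,8),(-a,60*s,8)),((a,60*s,8),(a,42*s,8)),((-a,60*s,8),(-a,42*s,8))]
    return e
def cover(L,h): return rect(L,84,h+6)
def fit(name,cam,edges,x0,y0,th,step=3):
    im=np.load(f'/tmp/{name}.npz')['im'].astype(np.float32); c=r.get_calibration(cam)
    g=cv2.GaussianBlur(im,(0,0),1.0); gx=cv2.Sobel(g,-1,1,0,scale=1/8); gy=cv2.Sobel(g,-1,0,1,scale=1/8)
    E=[np.linspace(a,b,max(8,int(np.hypot(*(np.array(a)-b)[:2])))) for a,b in edges]
    def val(v):
        t=np.radians(v[2]); M=np.array([[np.cos(t),-np.sin(t)],[np.sin(t),np.cos(t)]]); s=0
        for e in E:
            w=np.c_[e[:,:2]@M.T+v[:2],e[:,2]]/1000; p=proj(w,c).astype(np.float32)
            n=p[-1]-p[0]; n=np.array([-n[1],n[0]])/np.linalg.norm(n)
            G=sum(abs(cv2.remap(gx,p[:,0],p[:,1],1)[:,0,k]*n[0]+cv2.remap(gy,p[:,0],p[:,1],1)[:,0,k]*n[1]) for k in range(3))
            s+=np.sqrt(np.minimum(G,90)).sum()
        return -s
    b=min((minimize(val,[x0+i,y0+j,th],method='Nelder-Mead',options=dict(initial_simplex=[[x0+i,y0+j,th-1],[x0+i+2,y0+j,th+.5],[x0+i,y0+j+2,th+.5],[x0+i-1,y0+j-1,th+1.5]])) for i in(-step,0,step) for j in(-step,0,step)),key=lambda o:o.fun)
    print(name,np.round(b.x,2),round(b.fun)); return b.x
E
python3 - <<'E'
from h import *
for n,k in(('top0','top'),('scene0','scene')):
    print('medcover'); fit(n,k,cover(130,45),480,-122,-3.8)
    print('longcover'); fit(n,k,cover(160,45),487,-322,5)
    print('shortcover'); fit(n,k,cover(100,45),512,102.5,-4.3)
    print('A'); fit(n,k,housing(130),507,103,-3)
    print('B'); fit(n,k,housing(160),480,-121.3,-6.1)
print('A2');fit('scene2','scene',housing(130),507,103,-3)
print('shortmat');fit('scene2','scene',cover(100,3),441,321,-10);fit('top2','top',cover(100,3),441,321,-10)
E
```

```text
medcover
top0 [ 480.24 -123.11   -2.12] -2542
longcover
top0 [ 486.4  -321.06    5.44] -4408
shortcover
top0 [520.36 103.54  -3.84] -2119
A
top0 [506.69 104.26  -2.52] -5731
B
top0 [ 480.89 -118.69   -6.35] -6835
medcover
scene0 [ 480.83 -121.68   -2.21] -3755
longcover
scene0 [ 488.46 -321.92    5.03] -4575
shortcover
scene0 [513.17 102.29  -4.04] -3036
A
scene0 [508.17 102.56  -2.62] -6517
B
scene0 [ 482.2  -120.17   -6.05] -7496
A2
scene2 [508.03 102.86  -2.55] -5233
shortmat
scene2 [442.37 321.07 -10.09] -3483
top2 [439.8  322.43 -10.05] -3321
```

Emit:
carry_out --deltas '[[1, [0, 0, 30], [0, 0, 0]], [1, [0, 0, 50], [0, 0, 0]], [1, [0, 0, 65], [0, 0, 0]], [1, [0, 0, 75], [0, 0, 0]], [1, [0, 0, 75], [0, 0, 0]], [1, [0, 0, 75], [0, 0, 0]]]'

```text
time_s: 9.7
tcp_pos: [0.4811, -0.1214, 0.055]
eef_rot: [-180.0, 0.0, 176.3]
contact_force: [-0.1, -1.1, -0.4]
gripper_width: 0.0875
gripper_force: 0.0
```

Emit:
carry_out --deltas '[[0.2, [0, 0, 0], [0, 0, 0]], [0.2, [0, 0, 0], [0, 0, 0]], [0.2, [0, 0, 0], [0, 0, 0]], [0.2, [0, 0, 0], [0, 0, 0]], [0.2, [0, 0, 0], [0, 0, 0]], [0.2, [0, 0, 0], [0, 0, 0]], [0.2, [0, 0, 0], [0, 0, 0]], [0.2, [0, 0, 0], [0, 0, 0]], [0.2, [0, 0, 0], [0, 0, 0]], [0.2, [0, 0, 0], [0, 0, 0]]]' --squeeze 40

```text
time_s: 10.7
tcp_pos: [0.4807, -0.122, 0.0545]
eef_rot: [-180.0, -0.0, 176.2]
contact_force: [-0.3, 0.9, 0.1]
gripper_width: 0.0353
gripper_force: 40.0
```

Emit:
carry_out --deltas '[[0.2, [0, 0, -5], [0, 0, 0]], [0.2, [0, 0, -10], [0, 0, 0]], [0.2, [0, 0, -30], [0, 0, 0]], [0.2, [0, 0, -60], [0, 0, 0]], [0.2, [0, 0, -75], [0, 0, 0]], [0.2, [0, 0, -75], [0, 0, 0]], [0.2, [0, 0, -75], [0, 0, 0]], [0.2, [0, 0, -75], [0, 0, 0]]]'

```text
time_s: 11.5
tcp_pos: [0.4797, -0.122, 0.1285]
eef_rot: [-180.0, -0.1, 176.2]
contact_force: [-0.2, 0.5, -3.9]
gripper_width: 0.0356
gripper_force: 40.0
```

Run:
```python
from h import *
st(); go(507.9,103.5,130,-182.6)
```

```text
t 11.5 tcp [ 479.7 -122.   128.5] rot [-1.8000e+02 -1.1000e-01  1.7619e+02] cmd [ 480.7 -122.1  130. ] -183.79248131556733 F [-0.2  0.5 -3.9] w 0.035584041341259455 39.98012959957123
delta [-12.0, 227.0, 0.0] -0.021 rows>= 4.54633918664237
```

Emit:
carry_out --deltas '[[0.2, [-2, 37, 0], [0, 0, 0]], [0.2, [-4, 75, 0], [0, 0, -0.01]], [0.2, [-6, 113, 0], [0, 0, -0.01]], [0.2, [-8, 151, 0], [0, 0, -0.02]], [0.2, [-10, 189, 0], [0, 0, -0.021]], [0.2, [-12, 227, 0], [0, 0, -0.021]], [0.2, [-12, 227, 0], [0, 0, -0.021]], [0.2, [-12, 227, 0], [0, 0, -0.021]], [0.2, [-12, 227, 0], [0, 0, -0.021]]]'

```text
time_s: 12.4
tcp_pos: [0.5069, 0.103, 0.1286]
eef_rot: [-179.9, -0.1, 177.4]
contact_force: [-0.2, -0.3, -2.8]
gripper_width: 0.0354
gripper_force: 40.0
```

Emit:
carry_out --deltas '[[0.2, [0, 0, 30], [0, 0, 0]], [0.2, [0, 0, 50], [0, 0, 0]], [0.2, [0, 0, 60], [0, 0, 0]], [0.2, [0, 0, 67], [0, 0, 0]], [0.2, [0, 0, 70], [0, 0, 0]], [0.2, [0, 0, 70], [0, 0, 0]], [0.2, [0, 0, 70], [0, 0, 0]]]'

```text
time_s: 13.1
tcp_pos: [0.5081, 0.1039, 0.0603]
eef_rot: [180.0, 0.1, 177.4]
contact_force: [-0.1, -0.1, -2.5]
gripper_width: 0.0358
gripper_force: 40.0
```

Run:
```python
from h import *
sent(0,0,70,0);st(); cap('scene','scene3')
fit('scene3','scene',housing(130,False),508,103,-2.5);
fit('scene3','scene',cover(130,48.8),508,103,-2.5)
b=cv2.imread('pics/scene3.png')[150:290,280:480]
cv2.imwrite('pics/crop4.png',cv2.resize(b,(700,490),interpolation=3))
```

```text
t 13.1 tcp [508.1 103.9  60.3] rot [1.7997e+02 6.0000e-02 1.7741e+02] cmd [507.7 103.6  60. ] -182.5892699457926 F [-0.1 -0.1 -2.5] w 0.03579654908907693 39.9800169467926
scene3 [512.19 102.75  -2.3 ] -2486
scene3 [511.55 102.21  -1.5 ] -2886
```

View pics/crop4.png

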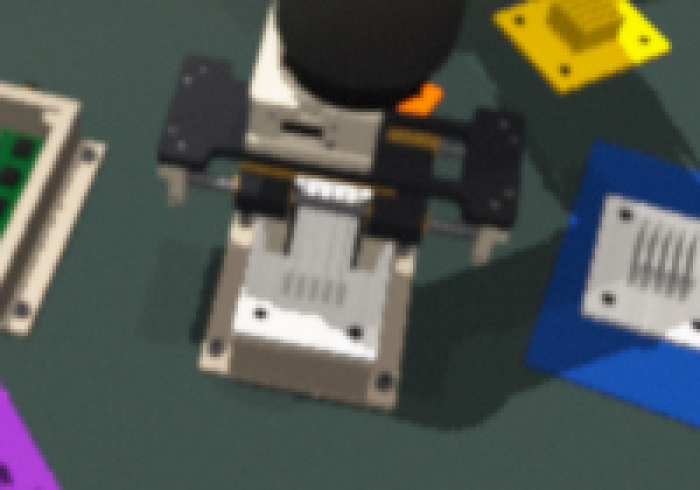

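The held cover lines up over the medium housing at about (310,320) in the crop. It can be lowered and released.

Emit:
carry_out --deltas '[[0.2, [0, 0, 2], [0, 0, 0]], [0.2, [0, 0, 4], [0, 0, 0]], [0.2, [0, 0, 5], [0, 0, 0]], [0.2, [0, 0, 5.5], [0, 0, 0]], [0.2, [0, 0, 5.5], [0, 0, 0]], [0.4, [0, 0, 5.5], [0, 0, 0]], [0.7, [0, 0, 5.5], [0, 0, 0]], [1, [0, 0, 5.5], [0, 0, 0]], [1, [0, 0, 5.5], [0, 0, 0]], [1, [0, 0, 5.5], [0, 0, 0]], [1, [0, 0, 5.5], [0, 0, 0]], [1, [0, 0, 5.5], [0, 0, 0]]]'

```text
time_s: 14.35
tcp_pos: [0.5077, 0.1038, 0.054]
eef_rot: [-180.0, 0.0, 177.4]
contact_force: [0.7, 0.3, 0.2]
gripper_width: 0.0781
gripper_force: 0.0
```

Run:
```python
from h import *
sent(0,0,5.5,0);st(); go(500,100,160,-182.6);go(487,-321.6,140,-175)
```

```text
t 14.35 tcp [507.7 103.8  54. ] rot [-180.      0.    177.41] cmd [507.7 103.6  54.5] -182.5892699457926 F [0.7 0.3 0.2] w 0.07805928146246072 0.0
delta [7.5, -4.0, -105.5] 0.0 rows>= 2.1168372634664196
delta [-6.0, -422.0, 20.0] -0.132 rows>= 8.450325437520144
```

Emit:
carry_out --deltas '[[1, [0, 0, -10], [0, 0, 0]], [1, [0, 0, -40], [0, 0, 0]], [1, [7.5, -4, -80], [0, 0, 0]], [1, [7.5, -4, -105.5], [0, 0, 0]], [1, [7.5, -4, -105.5], [0, 0, 0]]]'

```text
time_s: 14.85
tcp_pos: [0.5022, 0.1011, 0.1645]
eef_rot: [179.8, 0.4, 177.5]
contact_force: [0.5, -0.7, -0.5]
gripper_width: 0.0874
gripper_force: 0.0
```

Emit:
carry_out --deltas '[[1, [-6, -422, 20], [0, 0, -0.132]], [1, [-6, -422, 20], [0, 0, -0.132]], [1, [-6, -422, 20], [0, 0, -0.132]], [1, [-6, -422, 20], [0, 0, -0.132]], [1, [-6, -422, 20], [0, 0, -0.132]], [1, [-6, -422, 20], [0, 0, -0.132]], [1, [-6, -422, 20], [0, 0, -0.132]], [1, [-6, -422, 20], [0, 0, -0.132]], [1, [-6, -422, 20], [0, 0, -0.132]], [1, [-6, -422, 20], [0, 0, -0.132]], [1, [-6, -422, 20], [0, 0, -0.132]], [1, [-6, -422, 20], [0, 0, -0.132]]]'

```text
time_s: 16.05
tcp_pos: [0.4868, -0.3211, 0.1396]
eef_rot: [180.0, -0.0, -175.0]
contact_force: [-0.1, -0.1, 0.6]
gripper_width: 0.0877
gripper_force: 0.0
```

Run:
```python
from h import *
st(); cap('scene','scene4'); cap('top','top4')
for n,k in(('scene4','scene'),('top4','top')):
    print('A');fit(n,k,housing(130,False),508,103,-2.5); fit(n,k,cover(130,45),508,103,-2.5)
    print('B');fit(n,k,housing(160),481,-120,-6.1)
    z=np.load(f'/tmp/{n}.npz'); P=world(z['d'],r.get_calibration(k)); rects(P,z['im'],.043,.08,60,(.35,.65,0,.2)); rects(P,z['im'],.064,.08,40,(.35,.65,0,.2)); rects(P,z['im'],.04,.06,60,(.35,.65,-.2,-.05))
a=cv2.imread('pics/top4.png')[150:260,240:440]; b=cv2.imread('pics/scene4.png')[140:270,220:430]
cv2.imwrite('pics/crop5.png',np.vstack([cv2.resize(a,(480,264),interpolation=3),cv2.resize(b,(480,297),interpolation=3)]))
```

```text
t 16.05 tcp [ 486.8 -321.1  139.6] rot [ 1.7999e+02 -1.0000e-02 -1.7500e+02] cmd [ 487.  -321.8  140. ] -175.02622705006576 F [-0.1 -0.1  0.6] w 0.0876772869987855 0.0
A
scene4 [508.41 103.14  -2.47] -2871
scene4 [507.63 102.5   -2.45] -3751
B
scene4 [ 482.03 -118.98   -6.35] -6430
z0.043 n2024 px(370,226) cen [507.9 102.5] size [133.7  84. ] ang -2.2 mean [516.2 102.5] z 0.0514 col [242. 242. 243.]
z0.064 n59 px(364,218) cen [507.9  86.6] size [70.9  3.8] ang -2.2 mean [512.1  86.5] z 0.0752 col [242. 241. 243.]
z0.064 n59 px(368,218) cen [508.1  94.5] size [72.   3.9] ang -2.0 mean [511.9  94.4] z 0.0750 col [236. 236. 237.]
z0.064 n57 px(372,219) cen [508.9 102.5] size [70.8  3.9] ang -2.3 mean [511.8 102.5] z 0.0753 col [238. 237. 238.]
z0.064 n59 px(375,219) cen [509.7 110.5] size [68.4  4. ] ang -2.3 mean [512.7 110.3] z 0.0749 col [236. 235. 237.]
z0.064 n60 px(379,220) cen [510.5 118.3] size [68.7  3.8] ang -2.1 mean [513.1 118.2] z 0.0751 col [236.  235.  236.5]
z0.040 n938 px(272,203) cen [ 481.9 -119. ] size [163.1  85.5] ang -6.4 mean [ 488.  -118.8] z 0.0450 col [121.5 112.5  97.5]
A
top4 [507.1  104.07  -2.4 ] -2843
top4 [507.47 104.05  -2.22] -3051
B
top4 [ 481.02 -118.48   -6.28] -3328
z0.043 n1384 px(281,195) cen [505.9 103.5] size [131.   84.4] ang -2.2 mean [504.6 103.2] z 0.0527 col [219. 223. 228.]
z0.064 n62 px(275,194) cen [506.1 116.6] size [70.  11.4] ang 1.2 mean [497.7 117.3] z 0.0744 col [203.  207.5 214. ]
z0.064 n44 px(283,194) cen [505.2  95.4] size [66.4  4.4] ang -1.8 mean [504.4  95.1] z 0.0755 col [198.  202.5 208.5]
z0.064 n41 px(286,194) cen [505.2  87.3] size [66.   4.1] ang -2.2 mean [506.   87.1] z 0.0753 col [207. 212. 217.]
z0.040 n274 px(352,205) cen [481.9 -97.3] size [159.6  42.8] ang -6.5 mean [491.9 -86.2] z 0.0457 col [141. 135. 125.]
```

View pics/crop5.png

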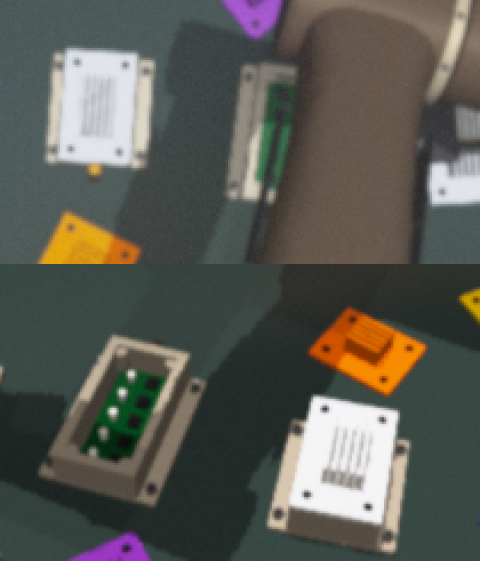

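Medium cover sits aligned on its housing to under 1 mm. In the scene crop it is at (345,460), with the open long housing at (125,415). Now the long cover.

Emit:
carry_out --deltas '[[1, [0, 0, 30], [0, 0, 0]], [1, [0, 0, 55], [0, 0, 0]], [1, [0, 0, 75], [0, 0, 0]], [1, [0, 0, 85], [0, 0, 0]], [1, [0, 0, 85], [0, 0, 0]], [1, [0, 0, 85], [0, 0, 0]]]'

```text
time_s: 16.75
tcp_pos: [0.4876, -0.3216, 0.0554]
eef_rot: [-180.0, 0.0, -175.0]
contact_force: [0.8, -0.2, -0.6]
gripper_width: 0.0873
gripper_force: 0.0
```

Emit:
carry_out --deltas '[[0.2, [0, 0, 0], [0, 0, 0]], [0.2, [0, 0, 0], [0, 0, 0]], [0.2, [0, 0, 0], [0, 0, 0]], [0.2, [0, 0, 0], [0, 0, 0]], [0.2, [0, 0, 0], [0, 0, 0]], [0.2, [0, 0, 0], [0, 0, 0]], [0.2, [0, 0, 0], [0, 0, 0]], [0.2, [0, 0, 0], [0, 0, 0]], [0.2, [0, 0, 0], [0, 0, 0]], [0.2, [0, 0, 0], [0, 0, 0]]]' --squeeze 45

```text
time_s: 17.75
tcp_pos: [0.4868, -0.3217, 0.0545]
eef_rot: [180.0, -0.0, -175.0]
contact_force: [-0.1, 0.3, 0.8]
gripper_width: 0.0356
gripper_force: 45.0
```

Emit:
carry_out --deltas '[[0.2, [0, 0, -5], [0, 0, 0]], [0.2, [0, 0, -10], [0, 0, 0]], [0.2, [0, 0, -30], [0, 0, 0]], [0.2, [0, 0, -60], [0, 0, 0]], [0.2, [0, 0, -75], [0, 0, 0]], [0.2, [0, 0, -75], [0, 0, 0]], [0.2, [0, 0, -75], [0, 0, 0]], [0.2, [0, 0, -75], [0, 0, 0]]]'

```text
time_s: 18.55
tcp_pos: [0.486, -0.3214, 0.1283]
eef_rot: [179.9, -0.1, -175.0]
contact_force: [0.6, -0.2, -2.6]
gripper_width: 0.0358
gripper_force: 45.0
```

Run:
```python
from h import *
sent(0,0,10,0);st(); go(480.8,-118.5,130,-186.3)
```

```text
t 18.55 tcp [ 486.  -321.4  128.3] rot [ 1.7994e+02 -1.0000e-01 -1.7504e+02] cmd [ 487.  -321.8  130. ] -175.02622705006576 F [ 0.6 -0.2 -2.6] w 0.03580169530822375 44.99875009059906
delta [-11.5, 203.0, 0.0] 0.197 rows>= 4.066509559806788
```

Emit:
carry_out --deltas '[[0.2, [-2, 34, 0], [0, 0, 0.03]], [0.2, [-4, 68, 0], [0, 0, 0.06]], [0.2, [-6, 102, 0], [0, 0, 0.1]], [0.2, [-8, 136, 0], [0, 0, 0.13]], [0.2, [-10, 170, 0], [0, 0, 0.16]], [0.2, [-11.5, 203, 0], [0, 0, 0.197]], [0.2, [-11.5, 203, 0], [0, 0, 0.197]], [0.2, [-11.5, 203, 0], [0, 0, 0.197]], [0.2, [-11.5, 203, 0], [0, 0, 0.197]]]'

```text
time_s: 19.45
tcp_pos: [0.4804, -0.1189, 0.1289]
eef_rot: [-180.0, -0.1, 173.7]
contact_force: [-0.3, -0.3, -3.4]
gripper_width: 0.0355
gripper_force: 45.0
```

Emit:
carry_out --deltas '[[0.2, [0, 0, 30], [0, 0, 0]], [0.2, [0, 0, 50], [0, 0, 0]], [0.2, [0, 0, 60], [0, 0, 0]], [0.2, [0, 0, 67], [0, 0, 0]], [0.2, [0, 0, 70], [0, 0, 0]], [0.2, [0, 0, 70], [0, 0, 0]], [0.2, [0, 0, 73], [0, 0, 0]], [0.2, [0, 0, 75], [0, 0, 0]], [0.2, [0, 0, 75.5], [0, 0, 0]], [0.2, [0, 0, 75.5], [0, 0, 0]], [0.2, [0, 0, 75.5], [0, 0, 0]]]'

```text
time_s: 20.55
tcp_pos: [0.481, -0.1184, 0.0545]
eef_rot: [180.0, 0.0, 173.7]
contact_force: [-1.4, 0.9, 3.3]
gripper_width: 0.0357
gripper_force: 45.0
```

Run:
```python
from h import *
sent(0,0,75.5,0);st(); cap('scene','scene5')
b=cv2.imread('pics/scene5.png')[150:270,200:380]
cv2.imwrite('pics/crop6.png',cv2.resize(b,(600,400),interpolation=3))
```

```text
t 20.55 tcp [ 481.  -118.4   54.5] rot [1.7999e+02 4.0000e-02 1.7370e+02] cmd [ 480.8 -118.6   54.5] -186.31349561414297 F [-1.4  0.9  3.3] w 0.03569127228811375 45.00024676322937
```

View pics/crop6.png

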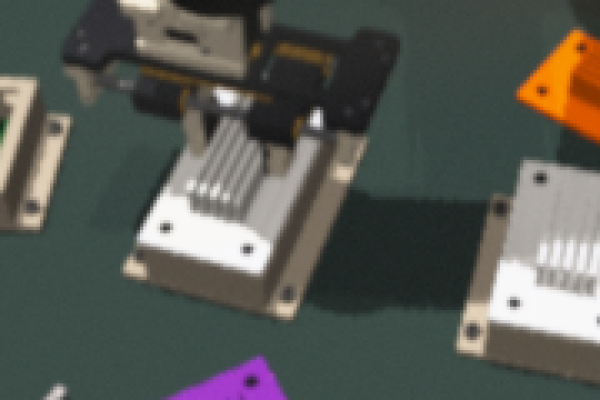

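The long cover is seated on the long housing, with its end edge at about (200,255). Now release it, lift and go to the mat, looking on the way.

Emit:
carry_out --deltas '[[0.4, [0, 0, 0], [0, 0, 0]], [0.7, [0, 0, 0], [0, 0, 0]], [1, [0, 0, 0], [0, 0, 0]], [1, [0, 0, 0], [0, 0, 0]], [1, [0, 0, 0], [0, 0, 0]], [1, [0, 0, 0], [0, 0, 0]], [1, [0, 0, -10], [0, 0, 0]], [1, [0, 0, -40], [0, 0, 0]], [1, [0, 0, -80], [0, 0, 0]], [1, [0, 0, -95.5], [0, 0, 0]], [1, [0, 0, -95.5], [0, 0, 0]]]'

```text
time_s: 21.7
tcp_pos: [0.4826, -0.1185, 0.1531]
eef_rot: [179.9, 0.3, 173.7]
contact_force: [0.4, -0.1, 0.1]
gripper_width: 0.0874
gripper_force: 0.0
```

Run:
```python
from h import *
sent(0,0,-95.5,0);st(); go(440.1,322.2,130,-190)
```

```text
t 21.7 tcp [ 482.6 -118.5  153.1] rot [179.95   0.34 173.71] cmd [ 480.8 -118.6  150. ] -186.31349561414297 F [ 0.4 -0.1  0.1] w 0.08744056668460001 0.0
delta [89.0, 433.5, 20.0] 0.064 rows>= 8.85987020220951
```

Emit:
carry_out --deltas '[[1, [89, 433.5, 20], [0, 0, 0.064]], [1, [89, 433.5, 20], [0, 0, 0.064]], [1, [89, 433.5, 20], [0, 0, 0.064]], [1, [89, 433.5, 20], [0, 0, 0.064]], [1, [89, 433.5, 20], [0, 0, 0.064]], [1, [89, 433.5, 20], [0, 0, 0.064]], [1, [89, 433.5, 20], [0, 0, 0.064]], [1, [89, 433.5, 20], [0, 0, 0.064]], [1, [89, 433.5, 20], [0, 0, 0.064]], [1, [89, 433.5, 20], [0, 0, 0.064]], [1, [89, 433.5, 20], [0, 0, 0.064]], [1, [89, 433.5, 20], [0, 0, 0.064]]]'

```text
time_s: 22.9
tcp_pos: [0.4396, 0.3212, 0.1291]
eef_rot: [-179.9, -0.0, 170.0]
contact_force: [-0.0, 0.2, -0.6]
gripper_width: 0.0877
gripper_force: 0.0
```

Run:
```python
from h import *
st(); cap('scene','scene6'); cap('top','top6')
for n,k in(('scene6','scene'),('top6','top')):
    print('B');fit(n,k,housing(160,False),481,-120,-6.1); fit(n,k,cover(160,45),481,-120,-6.1)
    print('C');fit(n,k,housing(100),484,-324,4)
    z=np.load(f'/tmp/{n}.npz'); P=world(z['d'],r.get_calibration(k)); rects(P,z['im'],.04,.06,60,(.35,.65,-.42,-.2)); rects(P,z['im'],.004,.015,60,(.35,.65,-.42,-.23))
a=cv2.imread('pics/top6.png')[150:260,300:500]; b=cv2.imread('pics/scene6.png')[140:270,130:340]
cv2.imwrite('pics/crop7.png',np.vstack([cv2.resize(a,(480,264),interpolation=3),cv2.resize(b,(480,297),interpolation=3)]))
```

```text
t 22.9 tcp [439.6 321.2 129.1] rot [-1.7993e+02 -4.0000e-02  1.7000e+02] cmd [440. 322. 130.] -189.98042550298024 F [-0.   0.2 -0.6] w 0.08771713350089261 0.0
B
scene6 [ 482.56 -118.01   -6.55] -3388
scene6 [ 483.39 -119.01   -6.1 ] -4622
C
scene6 [ 488.37 -318.38    6.88] -5670
z0.040 n697 px(187,190) cen [ 488.3 -318.2] size [103.5  85.5] ang 6.8 mean [ 491.5 -317.4] z 0.0450 col [192. 178. 155.]
z0.004 n463 px(191,200) cen [ 487.5 -317. ] size [122.4 103.2] ang -83.3 mean [ 501.2 -286.6] z 0.0089 col [120. 110.  96.]
B
top6 [ 481.07 -117.71   -6.32] -3425
top6 [ 480.84 -119.26   -5.97] -3705
C
top6 [ 487.3  -318.39    6.69] -5282
z0.040 n475 px(430,207) cen [ 485.7 -317.9] size [100.8  85.4] ang 6.3 mean [ 485.  -317.3] z 0.0455 col [207. 199. 182.]
z0.004 n232 px(408,210) cen [ 478.3 -266.4] size [108.4  24.2] ang 9.5 mean [ 478.6 -267. ] z 0.0087 col [161.5 155.5 145. ]
z0.004 n74 px(447,208) cen [ 486.2 -376. ] size [95.9 12.2] ang 5.7 mean [ 487.5 -374.4] z 0.0085 col [188.  182.  168.5]
```

View pics/crop7.png

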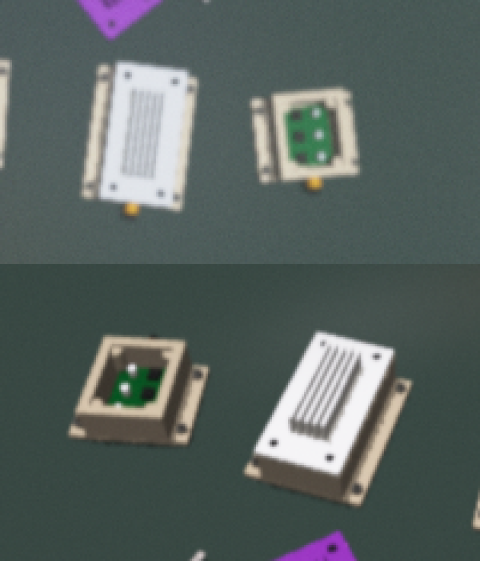

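The long cover is aligned on the long housing: top crop (148,135), scene crop (325,415). The short housing is open at (315,135) in the top crop. Now pick the short cover off the mat.

Emit:
carry_out --deltas '[[1, [0, 0, 40], [0, 0, 0]], [1, [0, 0, 75], [0, 0, 0]], [1, [0, 0, 100], [0, 0, 0]], [1, [0, 0, 112], [0, 0, 0]], [1, [0, 0, 117.5], [0, 0, 0]], [1, [0, 0, 117.5], [0, 0, 0]], [1, [0, 0, 117.5], [0, 0, 0]]]'

```text
time_s: 23.7
tcp_pos: [0.4406, 0.3227, 0.0132]
eef_rot: [179.9, 0.1, 170.0]
contact_force: [-0.6, -0.8, 0.5]
gripper_width: 0.0879
gripper_force: 0.0
```

Emit:
carry_out --deltas '[[0.2, [0, 0, 0], [0, 0, 0]], [0.2, [0, 0, 0], [0, 0, 0]], [0.2, [0, 0, 0], [0, 0, 0]], [0.2, [0, 0, 0], [0, 0, 0]], [0.2, [0, 0, 0], [0, 0, 0]], [0.2, [0, 0, 0], [0, 0, 0]], [0.2, [0, 0, 0], [0, 0, 0]], [0.2, [0, 0, 0], [0, 0, 0]], [0.2, [0, 0, 0], [0, 0, 0]], [0.2, [0, 0, 0], [0, 0, 0]]]' --squeeze 35

```text
time_s: 24.7
tcp_pos: [0.44, 0.3222, 0.0121]
eef_rot: [180.0, 0.0, 170.0]
contact_force: [-0.0, -0.1, 0.2]
gripper_width: 0.036
gripper_force: 35.0
```

Emit:
carry_out --deltas '[[0.2, [0, 0, -5], [0, 0, 0]], [0.2, [0, 0, -10], [0, 0, 0]], [0.2, [0, 0, -30], [0, 0, 0]], [0.2, [0, 0, -70], [0, 0, 0]], [0.2, [0, 0, -110], [0, 0, 0]], [0.2, [0, 0, -130], [0, 0, 0]], [0.2, [0, 0, -137.5], [0, 0, 0]], [0.2, [0, 0, -137.5], [0, 0, 0]], [0.2, [0, 0, -137.5], [0, 0, 0]]]'

```text
time_s: 25.6
tcp_pos: [0.4393, 0.3214, 0.1483]
eef_rot: [-179.9, -0.1, 170.0]
contact_force: [0.9, -0.2, -2.8]
gripper_width: 0.0359
gripper_force: 35.0
```

Run:
```python
from h import *
sent(0,0,-20,0);st(); go(490,0,150,-182);go(486.7,-318,150,-173.3)
```

```text
t 25.6 tcp [439.3 321.4 148.3] rot [-1.7991e+02 -7.0000e-02  1.7000e+02] cmd [440. 322. 150.] -189.98042550298024 F [ 0.9 -0.2 -2.8] w 0.03588931673836534 34.99949276447296
delta [-105.0, -308.5, 0.0] -0.139 rows>= 6.517583908167198
delta [-8.0, -318.0, 0.0] -0.152 rows>= 6.362012260283691
```

Emit:
carry_out --deltas '[[0.2, [-12, -35, 0], [0, 0, -0.015]], [0.2, [-24, -70, 0], [0, 0, -0.03]], [0.2, [-36, -105, 0], [0, 0, -0.045]], [0.2, [-48, -140, 0], [0, 0, -0.06]], [0.2, [-60, -175, 0], [0, 0, -0.075]], [0.2, [-71, -210, 0], [0, 0, -0.09]], [0.2, [-83, -245, 0], [0, 0, -0.11]], [0.2, [-95, -280, 0], [0, 0, -0.125]], [0.2, [-105, -308.5, 0], [0, 0, -0.139]], [0.2, [-105, -308.5, 0], [0, 0, -0.139]]]'

```text
time_s: 26.6
tcp_pos: [0.4888, -0.003, 0.1476]
eef_rot: [-179.9, -0.2, 177.8]
contact_force: [0.2, 1.0, -1.6]
gripper_width: 0.0358
gripper_force: 35.0
```

Emit:
carry_out --deltas '[[0.2, [-1, -35, 0], [0, 0, -0.017]], [0.2, [-2, -70, 0], [0, 0, -0.034]], [0.2, [-3, -105, 0], [0, 0, -0.05]], [0.2, [-4, -140, 0], [0, 0, -0.067]], [0.2, [-5, -175, 0], [0, 0, -0.084]], [0.2, [-6, -210, 0], [0, 0, -0.1]], [0.2, [-7, -245, 0], [0, 0, -0.117]], [0.2, [-7.5, -280, 0], [0, 0, -0.134]], [0.2, [-8, -318, 0], [0, 0, -0.152]], [0.2, [-8, -318, 0], [0, 0, -0.152]], [0.2, [-8, -318, 0], [0, 0, -0.152]]]'

```text
time_s: 27.7
tcp_pos: [0.4858, -0.3181, 0.1475]
eef_rot: [179.9, -0.2, -173.4]
contact_force: [0.4, 0.3, -1.9]
gripper_width: 0.0354
gripper_force: 35.0
```

Emit:
carry_out --deltas '[[0.2, [0, 0, 30], [0, 0, 0]], [0.2, [0, 0, 60], [0, 0, 0]], [0.2, [0, 0, 77], [0, 0, 0]], [0.2, [0, 0, 86], [0, 0, 0]], [0.2, [0, 0, 90], [0, 0, 0]], [0.2, [0, 0, 92], [0, 0, 0]], [0.2, [0, 0, 94], [0, 0, 0]], [0.2, [0, 0, 95], [0, 0, 0]], [0.2, [0, 0, 95.5], [0, 0, 0]], [0.2, [0, 0, 95.5], [0, 0, 0]], [0.2, [0, 0, 95.5], [0, 0, 0]]]'

```text
time_s: 28.8
tcp_pos: [0.4868, -0.3181, 0.0543]
eef_rot: [-180.0, 0.0, -173.3]
contact_force: [0.5, 0.3, -2.4]
gripper_width: 0.0358
gripper_force: 35.0
```

Run:
```python
from h import *
sent(0,0,95.5,0);st(); cap('scene','scene7')
b=cv2.imread('pics/scene7.png')[140:260,110:290]
cv2.imwrite('pics/crop8.png',cv2.resize(b,(600,400),interpolation=3))
```

```text
t 28.8 tcp [ 486.8 -318.1   54.3] rot [-1.7999e+02  2.0000e-02 -1.7332e+02] cmd [ 486.8 -318.1   54.5] -173.3073536646733 F [ 0.5  0.3 -2.4] w 0.03580252328976239 34.99956965446472
```

View pics/crop8.png

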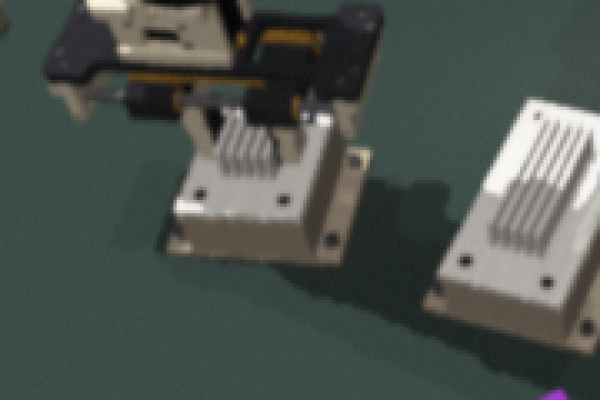

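It looks aligned, with the end edge at about (240,210). Wrist force still shows the cover's weight, so lower it 0.5 mm, release and withdraw.

Emit:
carry_out --deltas '[[0.2, [0, 0, 0.5], [0, 0, 0]], [0.2, [0, 0, 0.5], [0, 0, 0]], [0.4, [0, 0, 0.5], [0, 0, 0]], [0.7, [0, 0, 0.5], [0, 0, 0]], [1, [0, 0, 0.5], [0, 0, 0]], [1, [0, 0, 0.5], [0, 0, 0]], [1, [0, 0, 0.5], [0, 0, 0]], [1, [0, 0, 0.5], [0, 0, 0]], [1, [0, 0, -10], [0, 0, 0]], [1, [0, 0, -40], [0, 0, 0]], [1, [0, 0, -80], [0, 0, 0]], [1, [0, 0, -95.5], [0, 0, 0]]]'

```text
time_s: 30.05
tcp_pos: [0.4884, -0.3188, 0.1542]
eef_rot: [-179.8, 0.3, -173.3]
contact_force: [0.2, -0.5, 0.2]
gripper_width: 0.0874
gripper_force: 0.0
```

Run:
```python
from h import *
sent(0,0,-95.5,0);st(); go(300,-600,210,-160)
```

```text
t 30.05 tcp [ 488.4 -318.8  154.2] rot [-179.83    0.26 -173.26] cmd [ 486.8 -318.1  150. ] -173.3073536646733 F [ 0.2 -0.5  0.2] w 0.08743233417624537 0.0
delta [218.5, -258.0, -60.0] -0.232 rows>= 6.867495904622005
```

Emit:
carry_out --deltas '[[1, [218.5, -258, -60], [0, 0, -0.232]], [1, [218.5, -258, -60], [0, 0, -0.232]], [1, [218.5, -258, -60], [0, 0, -0.232]], [1, [218.5, -258, -60], [0, 0, -0.232]], [1, [218.5, -258, -60], [0, 0, -0.232]], [1, [218.5, -258, -60], [0, 0, -0.232]], [1, [218.5, -258, -60], [0, 0, -0.232]], [1, [218.5, -258, -60], [0, 0, -0.232]], [1, [218.5, -258, -60], [0, 0, -0.232]], [1, [218.5, -258, -60], [0, 0, -0.232]], [1, [218.5, -258, -60], [0, 0, -0.232]], [1, [218.5, -258, -60], [0, 0, -0.232]]]'

```text
time_s: 31.25
tcp_pos: [0.3007, -0.5988, 0.2098]
eef_rot: [-180.0, 0.0, -159.9]
contact_force: [-0.1, 1.1, 1.2]
gripper_width: 0.0877
gripper_force: 0.0
```

Run:
```python
from h import *
st(); cap('scene','scene8'); cap('top','top8')
for n,k in(('scene8','scene'),('top8','top')):
  for L,x,y,t in((130,508,103,-2.5),(160,482,-118.5,-6.2),(100,487.5,-318.3,6.8)):
    print(L);fit(n,k,housing(L,False),x,y,t); fit(n,k,cover(L,45),x,y,t)
z=np.load('/tmp/scene8.npz'); P=world(z['d'],r.get_calibration('scene')); rects(P,z['im'],.047,.08,60,(.35,.65,-.42,.2))
a=cv2.imread('pics/top8.png')[150:260,240:480]; b=cv2.imread('pics/scene8.png')[140:270,130:430]
cv2.imwrite('pics/crop9.png',np.vstack([cv2.resize(a,(600,275),interpolation=3),cv2.resize(b,(600,260),interpolation=3)]))
```

```text
t 31.25 tcp [ 300.7 -598.8  209.8] rot [-180.      0.   -159.91] cmd [ 299.9 -599.8  210. ] -160.01473281763816 F [-0.1  1.1  1.2] w 0.0876778980137323 0.0
130
scene8 [508.29 102.93  -2.39] -2881
scene8 [507.63 102.5   -2.46] -3751
160
scene8 [ 482.51 -118.05   -6.52] -3387
scene8 [ 483.3  -119.16   -5.91] -4623
100
scene8 [ 489.59 -319.5     7.99] -1957
scene8 [ 489.38 -317.87    7.14] -3468
130
top8 [507.01 103.83  -2.14] -2871
top8 [507.46 104.07  -2.23] -3044
160
top8 [ 481.1  -117.72   -6.29] -3424
top8 [ 480.9  -119.27   -5.93] -3708
100
top8 [ 488.05 -315.63    7.26] -2169
top8 [ 486.34 -319.31    6.66] -3236
z0.047 n1304 px(186,188) cen [ 487.6 -318.4] size [103.2  86.2] ang 6.3 mean [ 495.1 -314.6] z 0.0521 col [178. 174. 169.]
z0.047 n2171 px(271,201) cen [ 481.9 -119.3] size [163.2  85.2] ang -6.3 mean [ 493.3 -117.2] z 0.0524 col [228. 227. 229.]
z0.047 n1981 px(370,226) cen [508.3 102.5] size [131.6  84.1] ang -2.1 mean [515.1 102.5] z 0.0515 col [242. 242. 243.]
```

View pics/crop9.png

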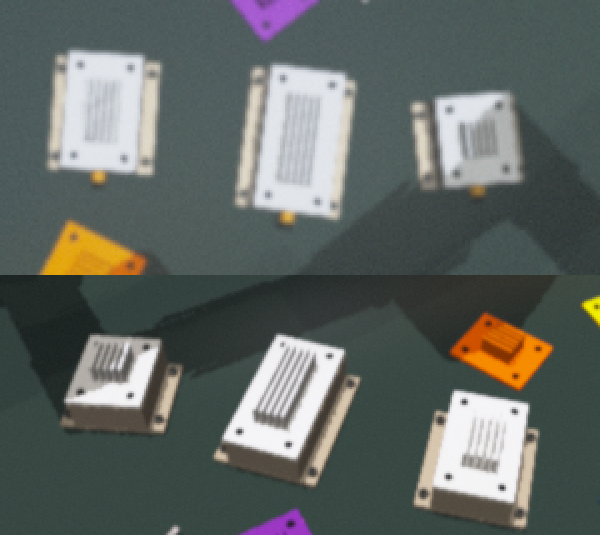

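All three covers are within about 1 mm of their open-rim measurements, and the crop shows them flush at top (105,112), (300,140) and (478,140). Bystanders were not touched, so I am handing it in.

```bash
python3 -c "
from plant import r
print(r.close_job())"
```

```text
the job is handed in; nothing more can be done
None
```

The job is handed in after about 31 s of the 120 s: each cover lies flat and right way up on the housing of its own length, within about 1 mm by camera measurement, and the arm touched nothing but the covers.

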